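# Seat the vial plate in its spring-clip bracket

## Task

Fit the vial plate to its table bracket: pick the flat plate up by its handle, slide its two ears down into the bracket's two slots, past the spring clips, and press it on down until it sits flat on the rest pad inside, then let go. The rest pad's height is set differently every time, so feel for it, and press gently: no more than 25 N on the rest pad. Leave the loose vial and the marker pen where they are.

Things in the scene. Friction and masses are not known exactly. Their poses are not given: they have to be found in the camera images.
- plate: Loose aluminium vial plate, about 0.2 kg, lying flat on the table. Origin: centre of its underside; z up, y along its length from ear to ear. Slab 56 (x) x 92 (y) x 8 mm with four shallow dark round wells, an ear at each y end and a black upright handle in the middle. The same either way round.
- plate_grip (a point): Point in the plate's handle, 40 mm above the plate's underside, on its centre line. The handle is an upright bar 12 mm thick in the plate's x, 40 mm long in its y, from 8 to 52 mm above the underside: pinch it across x, from above.
- plate_ear (a point): Foot of the plate's ear at +y, level with the underside, 52.5 mm from its centre; the other ear mirrors it. Each ear is a block 20 mm wide in x, 20 mm tall (0 to 20 mm above the underside), ending at y = +-61 mm.
- bracket: Steel clip bracket fixed to the table. Origin: centre of its underside, on the table; z up, y through its two slots. Dark base plate 70 (x) x 150 (y) x 8 mm; at each y end a slotted tower 44 mm wide in x, |y| from 50 to 70 mm, 60 mm tall. The plate goes straight down between the towers, its y along the bracket's y (either way round).
- slot_left (a point): Middle of the slot at +y, level with the top of its straight walls, 52 mm above the table, 56 mm from the bracket's centre. Slot: open at the top and towards the middle, 22.4 mm wide in x (an ear has 1.2 mm play each side), back wall at |y| = 62.5 mm (1.5 mm play). Flared lips above, up to 60 mm, open out by 5 mm in x and 4 mm at the back.
- slot_right (a point): The same for the slot at -y.
- clip_crest (a point): Point midway between the two clips in the +y slot, level with their crests, 30 mm above the table. A polished sprung leaf on each x wall of both slots slopes in from 48 mm to the crest, 3 mm out of the wall, and yields in x. With the plate's underside under about 42 mm the ears wedge them open: up to 16 N of push; past the crests 3 to 8 N.
- rest: Seat of the rest in the middle of the bracket. Origin on the base plate's top, 8 mm above the table. On it a grey rest pad, 40 (x) x 60 (y) mm, is set by a screw: its top face, where the plate's underside must lie, is anywhere from 4 to 16 mm above this origin (12 to 24 mm above the table), not measured: feel for it. Firm: gives 1 mm per 20 N.
- vial: Bystander: loose stoppered glass vial standing up, 22 mm diameter, 43 mm tall; origin at the centre of its underside.
- pen: Bystander: loose marker pen lying on the table, 17 x 135 x 16 mm, long along its y; origin at the centre of its underside.
There are look-alikes about, which are no part of the job. What is shaped like the bracket but green is not meant.

How it is judged:
On the way:
1. the plate is lifted clear of the table (height (world z) of plate above 0.03 m), for 0.1 s.
At the end, for the whole second after the job is handed in: The plate has been let go and rests on the rest pad (bearing on it with over 0.4 N), its underside less than 17 mm above the rest's origin, its centre within 3 mm of the rest's in plan, its length within 0.05 rad of the bracket's y (either way round), tilted less than 0.03 rad, at rest (contact force between plate and rest above 0.4 N and z of plate in the frame of rest below 0.017 m and horizontal distance between plate and rest below 0.003 m and angle between the y axis of plate and the y axis of bracket, either way round below 0.05 rad and angle between plate's own z axis and vertical below 0.03 rad and linear speed of plate below 0.01 m/s); the robot touches nothing.
It fails at once if the plate is pressed on the rest with more than 26 N (contact force between plate and rest above 26 N).
It fails at once if the vial or the pen is knocked away (moved over 30 mm) (distance of any of vial, pen from where it was at the start of the episode above 0.03 m).
It also fails if it takes over 67 s, if anything falls off the work surface, if the arm or the gripper's body presses on something with over 40 N, if the wrist force passes 120 N, or if a joint passes its speed limit or range.

## Robot

A 6-joint arm with a two-finger parallel gripper is mounted at the origin on a cart in front of the work surface, level with it; the furniture and walls round the work are solid. World frame = base frame: x ahead of the robot, y to its left, z up, the work surface at z = 0. Lengths are in m, angles in rad, forces in N, time in s.
With the tool pointing down it reaches from about 0.35 to 0.975 m from the base axis. Payload 4.9 kg.
Tool frame: the origin (TCP) lies between the finger pads; the fingertips stand 19 mm ahead of it and the grasp point (between the pads) is the TCP; z points along the fingers, y is the line along which they close (so a half turn about z gives the same grasp; the last joint's range is limited). The gripper opens to 85 mm and grips with 20 to 120 N. Pads are 22 mm wide; open, the fingers measure 114 mm over their backs; the gripper's body (76 mm by 85 mm) begins 54 mm behind the grasp point. The pads swing forward as they close: fully open they stand 13 mm farther back than shut.
Start: joints at [1.152, 0.053, 1.613, -0, 1.476, -0.119], TCP at [0.185, 0.597, 0.25] pointing down, gripper open.
Joint ranges: [-3.01, 3.01], [-1.01, 2.22], [0.06, 2.58], [-1.02, 4.17], [0.09, 2.62], [-3.14, 3.14]. Speed limits (rad/s): [2.57, 2.57, 3.14, 3.14, 3.14, 3.14].

## Interface

Orientations are given as a rotation vector (axis times angle).
In Python, from station import ctrl gives the robot as it stands. The module is installed in compiled form; this text tells all that it offers.
- The arm moves only by the tool servo_tool, never from a script. Its argument "increments" is a list that holds one entry, the list of rows, each a list of 5 numbers: the finger opening in cm, from 0 to 8.54, then the shift along the tool's x, y, z in cm, then the turn about the tool's z in degrees. A call has 1 to 5 rows; each row is the pose to reach, as a shift and turn from the pose commanded when the call began, along the tool's axes at that moment; what a row does not reach only later rows make up. A row lasts 1/10 s, in which the tool goes at most 50 mm and 8.59 degrees, less where a joint would pass 70% of its speed; a pose out of reach is approached as far as the arm can. A call with a gripper value outside its range is refused whole. The fingers move at their own pace and stop on an object; "newtons" is the grip in N (left out, the last holds). Time passes only in rows, so rows that repeat a pose let the fingers close. It gives the time, the measured TCP pose, the force, the opening and the grip force at its end, in the units of the state.
- ctrl.get_obs(): the state, without advancing time (a new reading comes with each control period).
- ctrl.get_image(name): name is "scene" or "side" or "wrist"; returns a dict with "img" (400x640x3 uint8, red, green, blue), "fx", "fy", "cx", "cy" (pixels), "rvec" (rotation vector, rad) and "tvec" (3), from world to camera coordinates, as OpenCV has them; the wrist camera has in their place "mount" (4x4, takes a point from camera to tool coordinates, whose origin is the TCP and whose axes are the flange's). Camera axes: x right, y down, z forward; pixel columns grow to the right and rows downward; lengths in m; the calibration is good to about 2 mm. A picture is of the moment at which its call begins: read the wrist's pose just before it. There is no depth.
- ctrl.finish_job(): hands the job in; it is judged then, once.
The state is a dict: "t": time; "q": joint angles; "dq": joint speeds; "effort": joint torques, N m; "tool_pos": TCP position; "tool_rot": TCP orientation; "contact_force": force on the tool from outside, world axes, zero at the start; "wrist_torque": the same for the moment, N m; "opening": finger opening in m; "grip_force": force on a finger pad.
Only numpy, scipy, OpenCV 4.12 (cv2) and the standard library are available. Lean on these libraries where they do the work, as an engineer would, in place of code of your own. Each camera call takes 0.05 s, during which the arm holds its last target. There are 200 camera calls.

## Working session

There is one attempt and no reset: what is moved stays moved. The work goes in short steps, Python scripts to look and compute and a tool call to move; the robot and the scene stay as the last step left them, time stands still between calls to the robot, and variables do not carry over. Pictures are saved under pics/ and viewed, at most 10 in all, crops included, and the job is handed in when it is done.

Besides the shell and the picture viewer there is one more tool, called after "Call:" as name(argument=value, ...) on one line, values as JSON. servo_tool: Moves the arm, as the interface text tells. Its arguments: {"type":"object","properties":{"increments":{"type":"array"},"newtons":{"type":"number"}},"required":["increments"]}

```bash
mkdir -p pics
cat > h.py <<'E'
import numpy as np, cv2
from scipy.spatial.transform import Rotation as R
from station import ctrl
def cam(n):
    o=ctrl.get_obs(); d=ctrl.get_image(n)
    K=np.array([[d['fx'],0,d['cx']],[0,d['fy'],d['cy']],[0,0,1]])
    if 'rvec' in d:
        Rm=R.from_rotvec(d['rvec']).as_matrix(); T=np.eye(4); T[:3,:3]=Rm.T; T[:3,3]=-Rm.T@np.array(d['tvec'])
    else:
        W=np.eye(4); W[:3,:3]=R.from_rotvec(o['tool_rot']).as_matrix(); W[:3,3]=o['tool_pos']
        T=W@np.array(d['mount'])
    return d['img'],K,T
def ray(uv,K,T,z):
    v=T[:3,:3]@np.linalg.inv(K)@np.array([uv[0],uv[1],1.]); c=T[:3,3]
    return c+v*(z-c[2])/v[2]
def proj(p,K,T):
    q=K@(T[:3,:3].T@(np.array(p)-T[:3,3])); return q[:2]/q[2]
def save(n,img): cv2.imwrite('pics/'+n,cv2.cvtColor(img,cv2.COLOR_RGB2BGR))
E
python3 - <<'E'
from h import *
for n in ['scene','side','wrist']:
    i,K,T=cam(n); np.savez(n+'0.npz',i=i,K=K,T=T); save(n+'0.png',i); print(n,T[:3,3],T[:3,2])
a=[np.load(n+'0.npz')['i'] for n in ['scene','side']]
o=ctrl.get_obs(); print(o)
E
```

```text
scene [0.10302948 0.36820986 0.65338309] [ 0.5603342  -0.50189706 -0.65888157]
side [ 0.16440614 -1.10691681  0.77798107] [ 0.29981571  0.78952799 -0.53549611]
wrist [0.11142924 0.62030105 0.37364258] [ 0.28470894 -0.08953759 -0.9544233 ]
{'t': 0.15, 'q': array([ 1.15199443e+00,  5.32210840e-02,  1.61401368e+00,  1.90203581e-05,
        1.47600027e+00, -1.19016786e-01]), 'dq': array([-0.0021064 , -0.0017425 , -0.00300219, -0.00017978, -0.00118369,
        0.00056531]), 'effort': array([ 3.97836693e-04, -3.94246316e+01, -3.70718765e+01, -1.11908762e-04,
        4.75334673e-03,  2.55349721e-05]), 'tool_pos': array([0.18438428, 0.59669121, 0.24931461]), 'tool_rot': array([-4.69074761e-01, -3.10591548e+00,  2.47886795e-03]), 'contact_force': array([-0.47421033,  0.14306042, -0.25699348]), 'wrist_torque': array([0.04430407, 0.01010173, 0.02465151]), 'grip_force': 0.0, 'opening': 0.08528180985199155}
```

View pics/scene0.png

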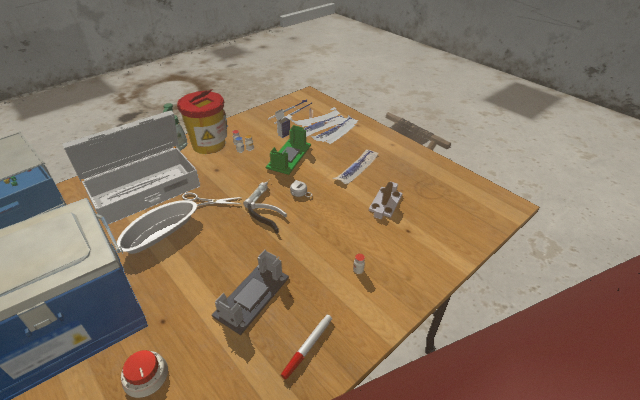

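View pics/side0.png

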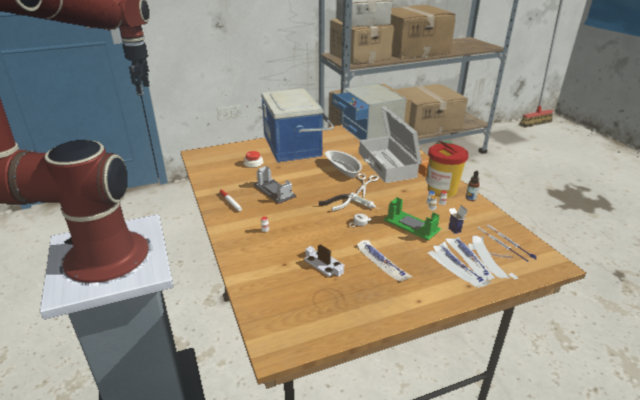

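Candidates in the scene view: the plate is at (386,201), the grey bracket at (251,291) and the green look-alike bracket at (289,150), which I rule out. Small white part at (300,188) is not the plate. The vial is at (359,264) and the pen at (307,347). I'll check the choice in one crop.

Run:
```python
from h import *
s=np.load('scene0.npz');d=np.load('side0.npz')
A=cv2.resize(s['i'][240:340,200:300],(400,400),interpolation=cv2.INTER_CUBIC)
B=cv2.resize(s['i'][170:230,356:416],(400,400),interpolation=cv2.INTER_CUBIC)
save('crop0.png',np.hstack([A,B]))
for n,uv,uw in [('plate',(386,203),(324,264)),('brk',(251,297),(275,188))]:
    print(n,ray(uv,s['K'],s['T'],.008),ray(uw,d['K'],d['T'],.008))
print('vial',ray((359,272),s['K'],s['T'],0),'pen',ray((284,376),s['K'],s['T'],.008),ray((330,320),s['K'],s['T'],.008))
```

```text
plate [ 0.51881771 -0.23566591  0.008     ] [ 0.52391334 -0.25679605  0.008     ]
brk [0.51144041 0.16203865 0.008     ] [0.52245042 0.15785159 0.008     ]
vial [ 0.42143692 -0.04112772  0.        ] pen [0.35162795 0.20770755 0.008     ] [0.37678805 0.08217382 0.008     ]
```

View pics/crop0.png

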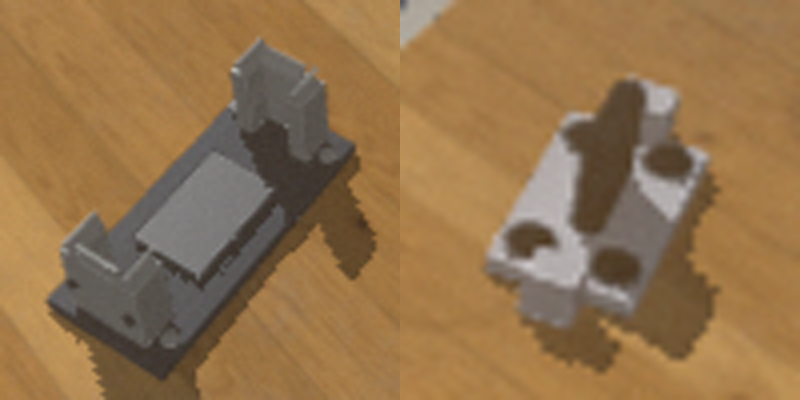

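The crops confirm it. Left is the grey bracket with two slotted towers and a light pad, and right is the plate with four wells, a black handle and ears at the upper right and lower left. Next I compute directions and the move to a viewpoint over the bracket.

```bash
cat >> h.py <<'E'
def plan(p,axis_deg,close=True):
    """TCP target p (world), tool y line along axis_deg (mod 180). prints shift cm, turn deg"""
    o=ctrl.get_obs(); M=R.from_rotvec(o['tool_rot']).as_matrix()
    cur=np.degrees(np.arctan2(M[1,1],M[0,1])); 
    dy=(axis_deg-cur+90)%180-90          # world yaw ccw
    turn=-dy                              # tool z points down
    print('shift cm',np.round(M.T@(np.array(p)-o['tool_pos'])*100,2),'turn',round(turn,2),'alt',round(turn-180*np.sign(turn),2),'q6',np.degrees(o['q'][5]),'tilt',np.degrees(np.arccos(-M[2,2])),'yaw',cur,'t',o['t'])
E
python3 - <<'E'
from h import *
s=np.load('scene0.npz');K,T=s['K'],s['T']
f=lambda c,z:ray(c,K,T,z)
b=[f((200+x/4,240+y/4),.008) for x,y in [(48,300),(163,378),(355,150)]]
p=[f((356+x/6.667,170+y/6.667),.008) for x,y in [(90,268),(232,310),(308,155),(170,118)]]
a=lambda v:np.degrees(np.arctan2(v[1],v[0]))
print(b,a(b[2]-b[1]),np.linalg.norm(b[2]-b[1]),np.linalg.norm(b[1]-b[0]),(b[0]+b[2])/2)
print(p,a(p[2]-p[1]),a(p[3]-p[0]),np.linalg.norm(p[2]-p[1]),np.linalg.norm(p[1]-p[0]),sum(p)/4)
ax=a(b[2]-b[1]);c=(b[0]+b[2])/2
w=np.load('wrist0.npz');print('camera in tool from T',)
d=ctrl.get_image('wrist');print(np.round(d['mount'],3),d['fx'])
plan([c[0],c[1],.25],ax+90)
E
```

```text
[array([0.52613654, 0.23778718, 0.008     ]), array([0.45906663, 0.21979514, 0.008     ]), array([0.49997751, 0.07941116, 0.008     ])] -73.75275182487769 0.14622366760516575 0.06944124436884952 [0.51305703 0.15859917 0.008     ]
[array([ 0.52767594, -0.18675695,  0.008     ]), array([ 0.48062427, -0.20849516,  0.008     ]), array([ 0.51624365, -0.29365471,  0.008     ]), array([ 0.56421406, -0.27085883,  0.008     ])] -67.30207859706306 -66.51743347728627 0.09230865875815494 0.05183058740004718 [ 0.52218948 -0.23994141  0.008     ]
camera in tool from T
[[ 0.    -0.954 -0.299  0.077]
 [ 1.     0.     0.     0.001]
 [-0.    -0.299  0.954 -0.124]
 [ 0.     0.     0.     1.   ]] 317.6829562351387
shift cm [-4.434e+01 -3.216e+01 -1.000e-02] turn 56.58 alt -123.42 q6 -6.819892635707249 tilt 0.07380501282235721 yaw 72.82457938029332 t 0.2
```

Run:
```python
from h import *
s=np.load('scene0.npz');K,T=s['K'],s['T']
b=ray((140,326),K,T,0);print('cooler corner',b)
for z in (.1,.15,.2,.25): print(z,proj([b[0],b[1],z],K,T))
plan([.30,.30,.30],16.2); u=np.radians(16.2); tx=np.array([-np.sin(u),np.cos(u),0])
plan(np.array([.513,.158,.27])+.045*tx,16.2)
```

```text
cooler corner [0.59691366 0.34544334 0.        ]
0.1 [122.90193182 293.28958282]
0.15 [112.98976378 274.32655447]
0.2 [101.96479468 253.23461972]
0.25 [ 89.62848504 229.63395148]
shift cm [-19.8  -24.95  -5.02] turn 56.62 alt -123.38 q6 -6.819892635707249 tilt 0.07380501282235721 yaw 72.82457938029332 t 0.2
shift cm [-41.87 -28.46  -2.02] turn 56.62 alt -123.38 q6 -6.819892635707249 tilt 0.07380501282235721 yaw 72.82457938029332 t 0.2
```

Call:
servo_tool(increments=[[[8.5,-3,-3.8,-0.8,8],[8.5,-6,-7.6,-1.6,16],[8.5,-9,-11.4,-2.4,24],[8.5,-12,-15.2,-3.2,32],[8.5,-15,-19,-4,40]]])

```text
t: 0.7
tool_pos: [0.2719, 0.3695, 0.2903]
tool_rot: [1.51, 2.755, -0.0]
contact_force: [0.3, 0.3, 0.3]
opening: 0.0855
grip_force: 0.0
```

Run:
```python
from h import *
print(ctrl.get_obs()['tool_pos'])
plan([.30,.30,.30],16.2); u=np.radians(16.2); tx=np.array([-np.sin(u),np.cos(u),0])
plan(np.array([.513,.158,.27])+.045*tx,16.2)
```

```text
[0.27187245 0.36948964 0.29032861]
shift cm [-7.37 -1.37 -0.97] turn 16.34 alt -163.66 q6 11.812790352497966 tilt 0.014790601557561279 yaw 32.540679732086836 t 0.7
shift cm [-26.48  10.22   2.04] turn 16.34 alt -163.66 q6 11.812790352497966 tilt 0.014790601557561279 yaw 32.540679732086836 t 0.7
```

Call:
servo_tool(increments=[[[8.5,-5,0,0,8],[8.5,-10,0,0,16.3],[8.5,-14.5,2,0,16.3],[8.5,-18.5,5,0.7,16.3],[8.5,-22,7.5,1.4,16.3]]])

```text
t: 1.2
tool_pos: [0.456, 0.2255, 0.2767]
tool_rot: [1.881, 2.515, 0.002]
contact_force: [0.1, 1.5, -0.3]
opening: 0.0849
grip_force: 0.0
```

Call:
servo_tool(increments=[[[8.5,-4.0,1.5,0.6,0],[8.5,-5.0,1.3,0.6,0],[8.5,-5.0,1.3,0.6,0]]])

```text
t: 1.5
tool_pos: [0.4808, 0.1817, 0.2697]
tool_rot: [-1.882, -2.514, 0.002]
contact_force: [-0.5, 0.3, 0.1]
opening: 0.0855
grip_force: 0.0
```

Run:
```python
from h import *
print(ctrl.get_obs()['tool_pos'])
i,K,T=cam('wrist'); np.savez('wb.npz',i=i,K=K,T=T)
plan([.513,.158,.27],16.2)
save('wb.png',i)
```

```text
[0.48075663 0.18166653 0.26974502]
shift cm [-3.29  2.43  0.02] turn 0.26 alt -179.74 q6 -3.952046636981706 tilt 0.04586837591873434 yaw 16.455072639335302 t 1.55
```

View pics/wb.png

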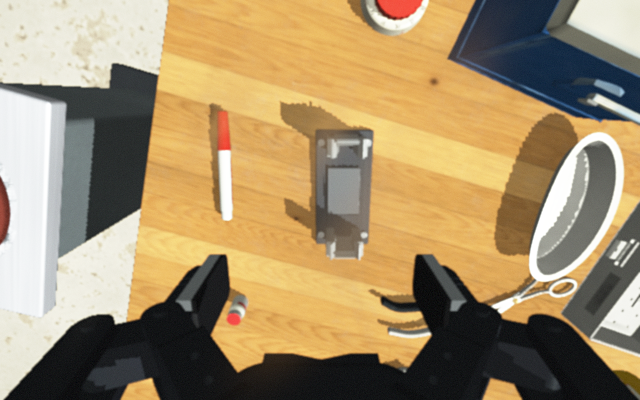

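The wrist view shows the bracket at (344,187), the pen at (224,165), the vial at (237,309) and the cooler at upper right. I'll go closer over the bracket.

Call:
servo_tool(increments=[[[8.5,-0.5,1.0,4,0.3],[8.5,-1,2.0,8,0.3],[8.5,-1.5,2.4,11,0.3],[8.5,-1.5,2.4,11,0.3],[8.5,-1.5,2.4,11,0.3]]])

```text
t: 2.05
tool_pos: [0.5074, 0.1764, 0.161]
tool_rot: [-1.884, -2.514, -0.0]
contact_force: [-0.3, 0.3, 0.3]
opening: 0.085
grip_force: 0.0
```

Run:
```python
from h import *
i,K,T=cam('wrist'); np.savez('wb2.npz',i=i,K=K,T=T)
print(ctrl.get_obs()['tool_pos'],ctrl.get_obs()['dq'].max())
print(proj([.513,.158,.008],K,T))
c=i[60:310,220:440]; save('wb2.png',cv2.resize(c,None,fx=2.4,fy=2.4,interpolation=cv2.INTER_CUBIC))
```

```text
[0.50836678 0.1765054  0.1624879 ] -0.0017942642282590326
[320.69300186 207.48404174]
```

View pics/wb2.png

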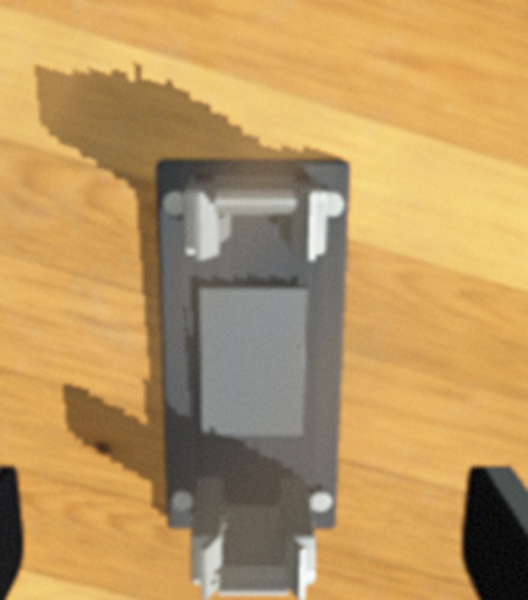

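Base corners in the crop are (158,160), (348,160), (335,525) and (168,525), with bolts at (175,204), (333,204), (182,501) and (320,501). I'll refine using the saturation edges.

Run:
```python
from h import *
d=np.load('wb2.npz');i,K,T=d['i'],d['K'],d['T']
S=cv2.cvtColor(cv2.GaussianBlur(i,(3,3),0),cv2.COLOR_RGB2HSV)[...,1].astype(float)
cx=lambda x:220+(x+.5)/2.4-.5
cy=lambda y:60+(y+.5)/2.4-.5
def cross(prof,x0):  # sub-pixel steepest point
    g=np.abs(np.diff(prof)); k=g.argmax(); w=g[max(0,k-2):k+3]; return x0+max(0,k-2)+.5+(w*np.arange(len(w))).sum()/w.sum()
rows=range(int(cy(225)),int(cy(480)))
def fit(pts):
    pts=np.array(pts,np.float32); vx,vy,x,y=cv2.fitLine(pts,cv2.DIST_HUBER,0,.01,.01).ravel(); 
    r=np.abs((pts-[x,y])@[-vy,vx]); print('res',np.median(r),r.max()); return np.cross([x,y,1],[x+vx,y+vy,1])
side=lambda xt,xb:[(cross(S[r,int(a)-5:int(a)+6],int(a)-5),r) for r in rows for a in [np.interp(r,[cy(160),cy(525)],[cx(xt),cx(xb)])]]
hor=lambda y,xs:[(c,cross(S[int(cy(y))-5:int(cy(y))+6,c],int(cy(y))-5)) for c in xs]
L=fit(side(158,168));Rr=fit(side(348,335))
Tp=fit(hor(160,range(int(cx(170)),int(cx(335)))))
B=fit(hor(525,list(range(int(cx(172)),int(cx(186))))+list(range(int(cx(322)),int(cx(332))))))
P=[]
for a,b in [(L,Tp),(Rr,Tp),(Rr,B),(L,B)]:
    q=np.cross(a,b);q=q[:2]/q[2];P.append(ray(q,K,T,.008));print(q)
P=np.array(P);c=P.mean(0)
n=np.linalg.norm;print(n(P[1]-P[0]),n(P[2]-P[3]),n(P[3]-P[0]),n(P[2]-P[1]))
a=lambda v:np.degrees(np.arctan2(v[1],v[0]))
print('centre',c,'yaw L,R',a(P[3]-P[0]),a(P[2]-P[1]),a(P[1]-P[0]))
bo=np.array([ray((cx(x),cy(y)),K,T,.010) for x,y in [(175,204),(333,204),(320,501),(182,501)]])
print('bolts',bo.mean(0),a(bo[3]-bo[0]),a(bo[2]-bo[1]))
pad=[(200,288),(307,288),(302,437),(202,437)]
for z in (.012,.018,.024):
    q=np.array([ray((cx(x),cy(y)),K,T,z) for x,y in pad]);print('pad',z,q.mean(0),n(q[1]-q[0]),n(q[3]-q[0]))
np.save('brk.npy',[c[0],c[1]])
plan([.522,-.240,.27],23.1)
```

```text
res 0.05244092 0.30070803
res 0.043094486 0.3803236
res 0.09666481 0.3602684
res 0.07391642 0.40758657
[284.592308   126.63234285]
[365.13901584 126.46089105]
[358.71306757 279.24166116]
[290.04744154 279.18508243]
0.06891157413982432 0.06832300827411697 0.14865664383489785 0.14889079118896856
centre [0.5167918  0.15793779 0.008     ] yaw L,R -73.53112374108127 -73.75782576003755 16.432075381444687
bolts [0.51729327 0.15704479 0.01      ] -73.83565074107447 -74.17385399596704
pad 0.012 [0.5175479  0.15651699 0.012     ] 0.039522591157286464 0.060276213108762064
pad 0.018 [0.51685019 0.15857659 0.018     ] 0.03865557152344137 0.0589539146792096
pad 0.024 [0.51615248 0.1606362  0.024     ] 0.03778855188959643 0.05763161624965715
shift cm [-40.36 -10.35 -10.79] turn -6.79 alt 173.21 q6 -5.100029131402924 tilt 0.1680533798183645 yaw 16.306468665330318 t 2.1
```

Call:
servo_tool(increments=[[[8.5,-4.5,-1.2,-1,-2],[8.5,-9,-2.4,-1,-4],[8.5,-13.5,-3.6,-1,-6.8],[8.5,-18,-4.8,-1,-6.8],[8.5,-22.5,-6,-1,-6.8]]])

```text
t: 2.6
tool_pos: [0.5146, -0.059, 0.1742]
tool_rot: [1.729, 2.616, 0.004]
contact_force: [-0.2, 0.4, -1.3]
opening: 0.0849
grip_force: 0.0
```

Run:
```python
from h import *
u=np.radians(23.1); tx=np.array([-np.sin(u),np.cos(u),0])
plan(np.array([.522,-.24,.16])+.02*tx,23.1)
```

```text
shift cm [-14.94  -6.42   1.44] turn -0.01 alt 179.99 q6 -37.875471076515424 tilt 0.3700166546464411 yaw 23.08946080857251 t 2.6
```

Call:
servo_tool(increments=[[[8.5,-4.5,-1.8,0.4,0],[8.5,-9,-3.6,0.8,0],[8.5,-12.5,-5.4,1.2,0],[8.5,-12.5,-5.4,1.2,0],[8.5,-12.5,-5.4,1.2,0]]])

```text
t: 3.1
tool_pos: [0.5135, -0.1943, 0.1609]
tool_rot: [1.733, 2.616, 0.002]
contact_force: [1.0, -0.2, 0.5]
opening: 0.0848
grip_force: 0.0
```

Run:
```python
from h import *
i,K,T=cam('wrist'); np.savez('wp.npz',i=i,K=K,T=T)
plan([.522,-.24,.16],23.1)
print(proj([.522,-.24,.008],K,T))
u,v=proj([.522,-.24,.02],K,T).astype(int);x0,y0=max(0,u-100),max(0,v-100);print(x0,y0)
c=i[y0:y0+200,x0:x0+200]; save('wp.png',cv2.resize(c,None,fx=3,fy=3,interpolation=cv2.INTER_CUBIC))
```

```text
shift cm [-4.62 -1.04  0.06] turn -0.06 alt 179.94 q6 -51.47551259419471 tilt 0.189394712241016 yaw 23.037782783320807 t 3.15
[309.33925684 233.07101446]
208 138
```

View pics/wp.png

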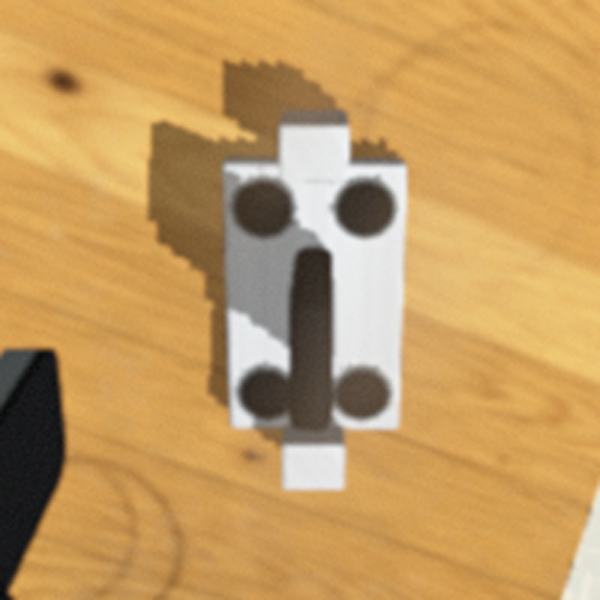

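The plate is clear: slab top corners are at crop (223,165), (406,165), (399,428) and (231,428), and ear tops at (280,125), (350,125), (284,490) and (344,490).

Run:
```python
from h import *
d=np.load('wp.npz');K,T=d['K'],d['T']
f=lambda p,z:np.array([ray((208+(x+.5)/3-.5,138+(y+.5)/3-.5),K,T,z) for x,y in p])
n=np.linalg.norm;a=lambda v:np.degrees(np.arctan2(v[1],v[0]))
for p,z in [([(223,165),(406,165),(399,428),(231,428)],.008),([(280,125),(350,125),(344,490),(284,490)],.02)]:
    P=f(p,z);print(P.mean(0),n(P[1]-P[0]),n(P[2]-P[3]),n(P[3]-P[0]),n(P[2]-P[1]),a(P[3]-P[0]+P[2]-P[1]),a(P[1]-P[0]))
c=P.mean(0); ax=a(P[3]-P[0]+P[2]-P[1])
plan([c[0],c[1],.04],ax+90)
```

```text
[ 0.52699625 -0.24398328  0.008     ] 0.05553961478556043 0.0558207783990812 0.09117696549118579 0.091242127227721 -67.38377193725671 22.894230235303453
[ 0.52712423 -0.24389952  0.02      ] 0.02006087627729703 0.019508765896105954 0.12224652238327381 0.12228425408894897 -67.63156261295742 22.903593004850705
shift cm [-5.16 -0.75 12.06] turn 0.67 alt -179.33 q6 -51.47551259419471 tilt 0.189394712241016 yaw 23.037782783320807 t 3.15
```

Call:
servo_tool(increments=[[[8.5,-2.6,-0.4,3,0.3],[8.5,-5.2,-0.75,6,0.3],[8.5,-5.2,-0.75,8,0.3],[8.5,-5.2,-0.75,10.5,0.3],[8.5,-5.2,-0.75,12,0.3]]], newtons=70)

```text
t: 3.65
tool_pos: [0.526, -0.2426, 0.0373]
tool_rot: [-1.737, -2.616, -0.0]
contact_force: [0.1, 0.1, 0.4]
opening: 0.0851
grip_force: 0.0
```

Call:
servo_tool(increments=[[[8.5,0,0,0,0],[2.5,0,0,0,0],[0,0,0,0,0],[0,0,0,0,0],[0,0,0,0,0]]])

```text
t: 4.15
tool_pos: [0.5265, -0.2448, 0.0395]
tool_rot: [1.739, 2.614, 0.0]
contact_force: [0.1, -0.6, -0.1]
opening: 0.0278
grip_force: 0.0
```

Call:
servo_tool(increments=[[[0,0,0,0,0],[0,0,0,0,0],[0,0,0,0,0]]])

```text
t: 4.45
tool_pos: [0.5263, -0.2448, 0.039]
tool_rot: [1.74, 2.615, -0.0]
contact_force: [-0.9, 0.8, 3.2]
opening: 0.0109
grip_force: 68.9
```

Call:
servo_tool(increments=[[[0,0,0,-2,0],[0,0,0,-5,0],[0,0,0,-9,0],[0,0,0,-12,0],[0,0,0,-12,0]]])

```text
t: 4.95
tool_pos: [0.5284, -0.2461, 0.1635]
tool_rot: [1.735, 2.608, 0.0]
contact_force: [0.6, -0.0, -2.8]
opening: 0.0113
grip_force: 68.6
```

Run:
```python
from h import *
plan([.517,.1577,.16],16.3)
print(ctrl.get_obs()['contact_force'],ctrl.get_obs()['opening'],ctrl.get_obs()['grip_force'])
```

```text
shift cm [37.68 14.55  0.14] turn 6.42 alt -173.58 q6 -55.00865523996388 tilt 0.5359379997857933 yaw 22.72217114549616 t 4.95
[ 0.64138278 -0.0474903  -2.77124641] 0.011297843970087469 68.61544847488403
```

Call:
servo_tool(increments=[[[0,3.5,1.4,0,1.5],[0,7.5,2.9,0,3],[0,11.5,4.4,0,4.5],[0,15.5,6,0,6],[0,19.5,7.5,0,6.4]]])

```text
t: 5.45
tool_pos: [0.5181, -0.0338, 0.1557]
tool_rot: [-1.883, -2.511, 0.002]
contact_force: [1.3, -1.4, -1.6]
opening: 0.0114
grip_force: 68.5
```

Call:
servo_tool(increments=[[[0,4,1.1,0,0],[0,8,2.2,0,0],[0,12,3.3,0,0],[0,15,4,0,0],[0,15,4,0,0]]])

```text
t: 5.95
tool_pos: [0.5141, 0.1226, 0.1557]
tool_rot: [-1.876, -2.516, 0.003]
contact_force: [-0.3, -1.2, -1.8]
opening: 0.0111
grip_force: 68.5
```

Call:
servo_tool(increments=[[[0,0,0,0,0],[0,0,0,0,0],[0,0,0,0,0]]])

```text
t: 6.25
tool_pos: [0.5158, 0.1185, 0.1576]
tool_rot: [-1.885, -2.512, 0.001]
contact_force: [-0.4, 0.3, -2.4]
opening: 0.011
grip_force: 68.5
```

Run:
```python
from h import *
plan([.517,.1577,.115],16.3)
print(ctrl.get_obs()['tool_pos'])
```

```text
shift cm [3.73 1.22 4.26] turn -0.07 alt 179.93 q6 -11.342951856628444 tilt 0.06602013352122059 yaw 16.232069809632783 t 6.25
[0.51576492 0.11851322 0.15757599]
```

Call:
servo_tool(increments=[[[0,1.9,0.6,0,0],[0,3.7,1.2,1,0],[0,3.7,1.2,3,0],[0,3.7,1.2,4,0],[0,3.7,1.2,4,0]]])

```text
t: 6.75
tool_pos: [0.5157, 0.1574, 0.116]
tool_rot: [-1.883, -2.511, 0.005]
contact_force: [-1.2, -0.3, -2.0]
opening: 0.0113
grip_force: 68.5
```

Call:
servo_tool(increments=[[[0,0,0,0,0],[0,0,0,0,0],[0,0,0,0,0]]])

```text
t: 7.05
tool_pos: [0.5178, 0.1583, 0.1194]
tool_rot: [1.883, 2.513, 0.002]
contact_force: [-0.5, 0.5, -2.0]
opening: 0.011
grip_force: 68.5
```

Run:
```python
from h import *
plan([.517,.1577,.115],16.3)
i,K,T=cam('wrist'); np.savez('wf.npz',i=i,K=K,T=T)
A=cv2.resize(i[100:400,200:440],None,fx=2,fy=2,interpolation=cv2.INTER_CUBIC)
j,K,T=cam('scene'); u,v=proj([.517,.158,.05],K,T).astype(int); print(u,v)
B=cv2.resize(j[v-70:v+80,u-40:u+40],(320,600),interpolation=cv2.INTER_CUBIC)
save('wf.png',np.hstack([A,B]))
```

```text
shift cm [-0.03 -0.09  0.44] turn -0.0 alt 180.0 q6 -7.178004186103278 tilt 0.10625376924738188 yaw 16.295601687871525 t 7.05
248 280
```

View pics/wf.png

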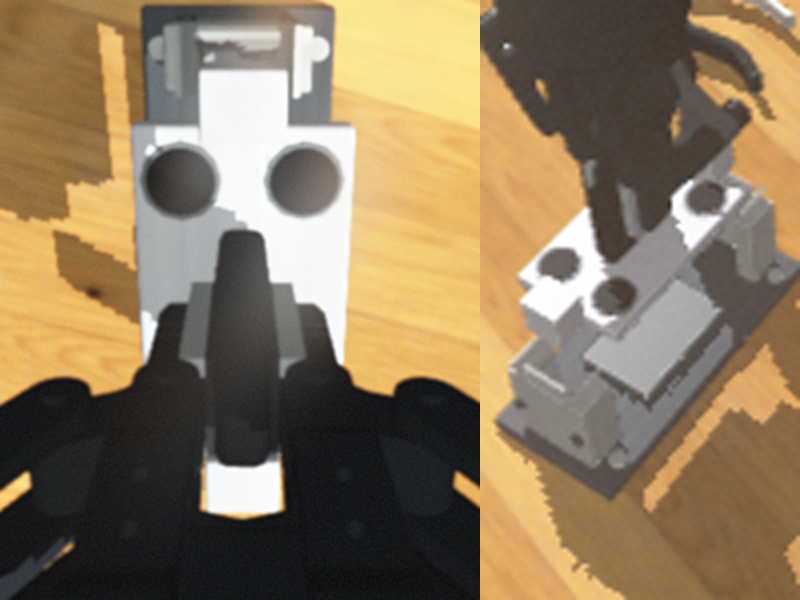

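The wrist crop shows the upper ear at x 199–288 (centre 243.5, y=70), the tower at x 163–317 (centre 240) and the bolts centred at 237.5, so the plate is about 1 mm off in +tool y. I'll quantify this along both axes.

Run:
```python
from h import *
d=np.load('wf.npz');K,T=d['K'],d['T'];o=ctrl.get_obs();M=R.from_rotvec(o['tool_rot']).as_matrix();zb=o['tool_pos'][2]-.04
f=lambda x,y,z:np.round((M.T@(ray((200+(x+.5)/2-.5,100+(y+.5)/2-.5),K,T,z)-o['tool_pos']))*1000,1)
print('ear far edge',f(243.5,70,zb+.02),'ear near',f(243,518,zb+.02))
print('slab far edge L,R',f(133,126,zb+.008),f(355,126,zb+.008))
print('base far L,R',f(142,6,.008),f(334,6,.008),'bolts',f(155,49,.01),f(320,49,.01))
print('tower outer',f(163,25,.06),f(317,25,.06),o['tool_pos'])
```

```text
ear far edge [61.3  0.7 20. ] ear near [-64.2   0.7  20. ]
slab far edge L,R [ 46.2 -26.8  32. ] [46.1 28.7 32. ]
base far L,R [ 73.9 -35.  111. ] [ 73.9  33.3 111.1] bolts [ 59.1 -30.8 109. ] [ 59.1  28.6 109.1]
tower outer [ 69.5 -21.6  59. ] [69.5 21.4 59.1] [0.51754583 0.15834211 0.11908618]
```

Call:
servo_tool(increments=[[[0,0,-0.1,0,0],[0,0,-0.1,0.6,0],[0,0,-0.1,1.2,0],[0,0,-0.1,1.8,0],[0,0,-0.1,2.2,0]]])

```text
t: 7.65
tool_pos: [0.5156, 0.1581, 0.0951]
tool_rot: [-1.883, -2.513, 0.002]
contact_force: [-0.7, 1.0, -2.6]
opening: 0.0107
grip_force: 68.5
```

Call:
servo_tool(increments=[[[0,0,0,0.2,0],[0,0,0,0.4,0],[0,0,0,0.6,0],[0,0,0,0.6,0],[0,0,0,0.6,0]]])

```text
t: 8.15
tool_pos: [0.5162, 0.158, 0.0904]
tool_rot: [1.883, 2.514, -0.0]
contact_force: [-0.1, -1.1, -2.8]
opening: 0.0114
grip_force: 68.5
```

Call:
servo_tool(increments=[[[0,0,0,0.2,0],[0,0,0,0.4,0],[0,0,0,0.6,0],[0,0,0,0.8,0],[0,0,0,0.8,0]]])

```text
t: 8.65
tool_pos: [0.5161, 0.158, 0.082]
tool_rot: [1.884, 2.514, -0.0]
contact_force: [0.7, -2.2, -2.5]
opening: 0.0109
grip_force: 68.5
```

Call:
servo_tool(increments=[[[0,0,0,0.1,0],[0,0,0,0.2,0],[0,0,0,0.3,0],[0,0,0,0.4,0],[0,0,0,0.4,0]]])

```text
t: 9.15
tool_pos: [0.5163, 0.158, 0.0783]
tool_rot: [1.883, 2.514, 0.0]
contact_force: [1.5, -2.2, -1.2]
opening: 0.0108
grip_force: 68.6
```

Call:
servo_tool(increments=[[[0,0,0,0.1,0],[0,0,0,0.2,0],[0,0,0,0.3,0],[0,0,0,0.4,0],[0,0,0,0.4,0]]])

```text
t: 9.65
tool_pos: [0.5167, 0.1581, 0.0751]
tool_rot: [1.883, 2.514, 0.001]
contact_force: [0.6, -3.6, 4.4]
opening: 0.0112
grip_force: 69.6
```

Call:
servo_tool(increments=[[[0,0,0,0.1,0],[0,0,0,0.2,0],[0,0,0,0.3,0],[0,0,0,0.4,0],[0,0,0,0.4,0]]])

```text
t: 10.15
tool_pos: [0.5169, 0.1582, 0.0715]
tool_rot: [1.883, 2.513, 0.001]
contact_force: [-0.3, -4.1, 6.6]
opening: 0.0111
grip_force: 69.9
```

Call:
servo_tool(increments=[[[0,-0.05,0,0.1,0],[0,-0.05,0,0.2,0],[0,-0.05,0,0.3,0],[0,-0.05,0,0.4,0],[0,-0.05,0,0.4,0]]])

```text
t: 10.65
tool_pos: [0.5167, 0.1581, 0.0677]
tool_rot: [1.884, 2.514, 0.002]
contact_force: [-0.0, -2.2, 5.2]
opening: 0.0112
grip_force: 69.8
```

Call:
servo_tool(increments=[[[0,0,0,0.1,0],[0,0,0,0.2,0],[0,0,0,0.3,0],[0,0,0,0.3,0]]])

```text
t: 11.05
tool_pos: [0.5167, 0.1581, 0.0639]
tool_rot: [1.883, 2.514, 0.002]
contact_force: [-0.4, -1.8, 4.7]
opening: 0.011
grip_force: 69.6
```

Call:
servo_tool(increments=[[[0,0,0,0.05,0],[0,0,0,0.1,0],[0,0,0,0.1,0]]])

```text
t: 11.35
tool_pos: [0.5167, 0.1581, 0.0629]
tool_rot: [1.883, 2.514, 0.002]
contact_force: [0.4, -1.5, 5.1]
opening: 0.0108
grip_force: 69.7
```

Call:
servo_tool(increments=[[[0,0,0,0.05,0],[0,0,0,0.1,0],[0,0,0,0.1,0]]])

```text
t: 11.65
tool_pos: [0.5166, 0.1581, 0.0618]
tool_rot: [1.883, 2.514, 0.002]
contact_force: [0.2, -1.2, 4.4]
opening: 0.0111
grip_force: 69.7
```

Call:
servo_tool(increments=[[[0,0,0,0.05,0],[0,0,0,0.1,0],[0,0,0,0.1,0]]])

```text
t: 11.95
tool_pos: [0.5166, 0.158, 0.0607]
tool_rot: [1.884, 2.514, 0.002]
contact_force: [-0.4, -1.3, 4.2]
opening: 0.0114
grip_force: 69.6
```

Call:
servo_tool(increments=[[[0,0,0,0.04,0],[0,0,0,0.08,0],[0,0,0,0.08,0]]])

```text
t: 12.25
tool_pos: [0.5164, 0.158, 0.0596]
tool_rot: [-1.884, -2.514, -0.001]
contact_force: [0.5, 1.3, 4.4]
opening: 0.0109
grip_force: 69.6
```

Call:
servo_tool(increments=[[[0,0,0,0.03,0],[0,0,0,0.06,0],[0,0,0,0.06,0]]])

```text
t: 12.55
tool_pos: [0.5164, 0.1579, 0.0589]
tool_rot: [-1.884, -2.514, -0.001]
contact_force: [0.7, 1.6, 3.5]
opening: 0.011
grip_force: 69.5
```

Call:
servo_tool(increments=[[[0,0,0,0.03,0],[0,0,0,0.06,0],[0,0,0,0.06,0]]])

```text
t: 12.85
tool_pos: [0.5163, 0.1578, 0.0583]
tool_rot: [1.884, 2.514, 0.001]
contact_force: [0.7, 2.0, 3.9]
opening: 0.0107
grip_force: 69.5
```

Call:
servo_tool(increments=[[[0,0,0,0.03,0],[0,0,0,0.06,0],[0,0,0,0.06,0]]])

```text
t: 13.15
tool_pos: [0.5163, 0.1577, 0.0577]
tool_rot: [1.884, 2.514, 0.0]
contact_force: [0.6, 0.9, 4.6]
opening: 0.0112
grip_force: 69.5
```

Call:
servo_tool(increments=[[[0,0,0,0.03,0],[0,0,0,0.06,0],[0,0,0,0.06,0]]])

```text
t: 13.45
tool_pos: [0.5163, 0.1576, 0.0571]
tool_rot: [1.883, 2.514, 0.0]
contact_force: [1.2, 1.1, 3.8]
opening: 0.0113
grip_force: 69.5
```

Call:
servo_tool(increments=[[[0,0,0,0.03,0],[0,0,0,0.06,0],[0,0,0,0.06,0]]])

```text
t: 13.75
tool_pos: [0.5163, 0.1576, 0.0565]
tool_rot: [1.883, 2.514, -0.0]
contact_force: [1.5, 0.6, 3.6]
opening: 0.0113
grip_force: 69.6
```

Call:
servo_tool(increments=[[[0,0,0,0.03,0],[0,0,0,0.06,0],[0,0,0,0.06,0]]])

```text
t: 14.05
tool_pos: [0.5163, 0.1576, 0.0558]
tool_rot: [1.884, 2.514, -0.0]
contact_force: [2.9, 0.2, 4.5]
opening: 0.0106
grip_force: 69.5
```

Call:
servo_tool(increments=[[[0,0,0,0.03,0],[0,0,0,0.06,0],[0,0,0,0.06,0]]])

```text
t: 14.35
tool_pos: [0.5163, 0.1576, 0.0553]
tool_rot: [1.883, 2.514, 0.0]
contact_force: [2.5, -0.3, 4.0]
opening: 0.0113
grip_force: 69.5
```

Call:
servo_tool(increments=[[[0,0,0,0.03,0],[0,0,0,0.06,0],[0,0,0,0.06,0]]])

```text
t: 14.65
tool_pos: [0.5163, 0.1576, 0.0547]
tool_rot: [1.884, 2.514, 0.0]
contact_force: [2.3, -0.9, 4.0]
opening: 0.0113
grip_force: 69.5
```

Call:
servo_tool(increments=[[[0,0,0.03,0.03,0],[0,0,0.03,0.06,0],[0,0,0.03,0.06,0]]])

```text
t: 14.95
tool_pos: [0.5164, 0.1577, 0.054]
tool_rot: [-1.883, -2.514, 0.0]
contact_force: [2.2, -0.1, 4.6]
opening: 0.0108
grip_force: 69.5
```

Call:
servo_tool(increments=[[[0,0,0,0.03,0],[0,0,0,0.06,0],[0,0,0,0.06,0]]])

```text
t: 15.25
tool_pos: [0.5164, 0.1577, 0.0534]
tool_rot: [-1.883, -2.514, 0.0]
contact_force: [1.6, 1.4, 4.4]
opening: 0.0106
grip_force: 69.5
```

Call:
servo_tool(increments=[[[0,0,0,0.03,0],[0,0,0,0.06,0],[0,0,0,0.06,0]]])

```text
t: 15.55
tool_pos: [0.5165, 0.1578, 0.0528]
tool_rot: [-1.883, -2.514, 0.0]
contact_force: [1.0, 0.5, 3.5]
opening: 0.011
grip_force: 69.5
```

Call:
servo_tool(increments=[[[0,0,0,0.03,0],[0,0,0,0.06,0],[0,0,0,0.06,0]]])

```text
t: 15.85
tool_pos: [0.5165, 0.1578, 0.0522]
tool_rot: [-1.883, -2.514, 0.0]
contact_force: [1.2, 0.4, 3.2]
opening: 0.0107
grip_force: 69.5
```

Call:
servo_tool(increments=[[[0,0,0,0.03,0],[0,0,0,0.06,0],[0,0,0,0.06,0]]])

```text
t: 16.15
tool_pos: [0.5165, 0.1578, 0.0519]
tool_rot: [-1.883, -2.514, 0.0]
contact_force: [-0.2, 0.4, 6.5]
opening: 0.0114
grip_force: 69.9
```

Call:
servo_tool(increments=[[[0,0,0,0.03,0],[0,0,0,0.06,0],[0,0,0,0.06,0]]])

```text
t: 16.45
tool_pos: [0.5166, 0.1578, 0.0518]
tool_rot: [-1.883, -2.514, 0.001]
contact_force: [-2.2, -0.2, 9.0]
opening: 0.0114
grip_force: 70.4
```

The tool has stopped descending and the force is rising, so the plate has reached the pad. I'll press a little more, then release.

Call:
servo_tool(increments=[[[0,0,0,0.04,0],[0,0,0,0.08,0],[0,0,0,0.08,0],[0,0,0,0.08,0]]])

```text
t: 16.85
tool_pos: [0.5166, 0.1578, 0.0516]
tool_rot: [-1.883, -2.514, 0.001]
contact_force: [-3.1, -1.5, 12.0]
opening: 0.0109
grip_force: 70.9
```

Call:
servo_tool(increments=[[[0,0,0,0.04,0],[0,0,0,0.06,0],[0,0,0,0.06,0]]])

```text
t: 17.15
tool_pos: [0.5167, 0.1578, 0.0515]
tool_rot: [-1.883, -2.514, 0.001]
contact_force: [-5.1, -0.8, 15.5]
opening: 0.011
grip_force: 71.3
```

Call:
servo_tool(increments=[[[1.6,0,0,0,0],[3,0,0,0,0],[5,0,0,0,0],[5,0,0,0,0],[5,0,0,-0.3,0]]])

```text
t: 17.65
tool_pos: [0.5157, 0.1576, 0.0518]
tool_rot: [-1.883, -2.513, 0.002]
contact_force: [0.3, 0.3, 0.4]
opening: 0.0498
grip_force: 0.0
```

Call:
servo_tool(increments=[[[5,0,0,0,0],[5,0,0,-1,0],[5,0,0,-3,0],[5,0,0,-6,0],[5,0,0,-9,0]]])

```text
t: 18.15
tool_pos: [0.5163, 0.1577, 0.144]
tool_rot: [-1.883, -2.514, 0.0]
contact_force: [0.5, 0.5, 0.3]
opening: 0.0501
grip_force: 0.0
```

Call:
servo_tool(increments=[[[5,1.5,0,-2,0],[5,3,0,-4,0],[5,3,0,-4,0],[5,3,0,-4,0]]])

```text
t: 18.55
tool_pos: [0.5083, 0.1865, 0.1831]
tool_rot: [1.882, 2.514, 0.001]
contact_force: [-0.1, -0.4, -1.3]
opening: 0.0504
grip_force: 0.0
```

Run:
```python
from h import *
i,K,T=cam('wrist'); o=ctrl.get_obs(); print(o['tool_pos'],o['contact_force'])
u,v=proj([.517,.158,.02],K,T).astype(int); y0=max(0,v-90);x0=u-75
A=cv2.resize(i[y0:y0+180,x0:x0+150],(500,600),interpolation=cv2.INTER_CUBIC);print(x0,y0)
np.savez('we.npz',i=i,K=K,T=T)
j,K,T=cam('scene'); u,v=proj([.517,.158,.02],K,T).astype(int)
B=cv2.resize(j[v-70:v+80,u-37:u+38],(300,600),interpolation=cv2.INTER_CUBIC)
save('we.png',np.hstack([A,B]))
```

```text
[0.50776016 0.1860815  0.18196669] [ 0.3610403  -0.12816707 -0.44716472]
245 124
```

View pics/we.png

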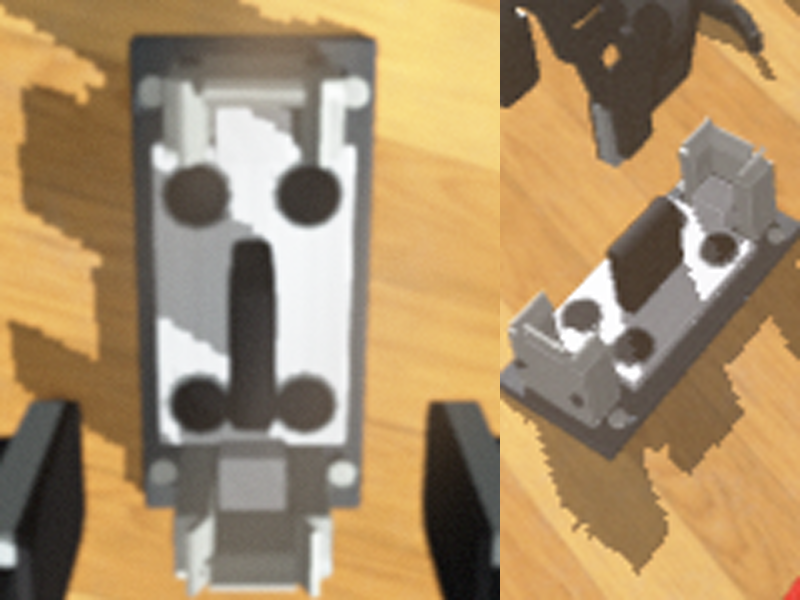

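The picture shows the plate lying flat between the towers with both ears in the slots, and the gripper clear. Handing in.

```bash
python3 -c "
from station import ctrl
print(ctrl.finish_job())"
```

```text
the job is handed in; nothing more can be done
None
```

I fitted the plate into the grey bracket, felt contact with the rest pad, pressed to about 15 N at the wrist, let go and handed the job in at about 18.7 s; no verdict came back, but the last picture shows it flat with both ears in the slots.

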